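# Hang the slide rack on the sprung drain hook

## Robot

A 6-joint arm with a two-finger parallel gripper is mounted at the origin on the work surface. World frame = base frame: x ahead of the robot, y to its left, z up, the work surface at z = 0. Lengths are in m, angles in rad, forces in N, time in s.
With the tool pointing down it reaches from about 0.3 to 0.875 m from the base axis. Payload 6.4 kg.
Tool frame: the origin (TCP) lies midway between the tips of the shut fingers; the grasp point (between the pads) lies 19 mm behind it; x points along the fingers, y is the direction in which the jaws open and shut, and the axes are right-handed (so a half turn about x gives the same grasp; the last joint's range is limited). The gripper opens to 85 mm and grips with 20 to 120 N. Pads are 22 mm wide; open, the fingers measure 114 mm over their backs; the gripper's body (76 mm by 85 mm) begins 54 mm behind the grasp point. The pads swing forward as they close: fully open they stand 13 mm farther back than shut.
Start: joints at [1.107, 0.181, 1.607, -0, 1.354, -0.206], TCP at [0.147, 0.556, 0.231] pointing down, gripper open.
Joint ranges: [-2.99, 2.99], [-0.89, 2.07], [0.3, 2.58], [-1.14, 4.28], [0, 2.63], [-3.12, 3.12]. Speed limits (rad/s): [2.57, 2.57, 3.01, 3.14, 3.14, 3.14].

## Interface

Orientations are given as a unit quaternion [w, x, y, z].
In Python, from bench import ctrl gives the robot as it stands.
- The arm moves only by the tool step_arm, never from a script. Its argument "motion" is a list of rows, each a list of 7 numbers: the shift along the tool's x, y, z in mm, then the turn, a rotation vector about the tool's x, y, z in degrees, then the closure in counts, from 0 (fully open) to 255 (shut). In form: [[tx, ty, tz, rx, ry, rz, hand], ...]. A call has 1 to 10 rows; each row is the pose to reach, as a shift and turn from the pose commanded when the call began, along the tool's axes at that moment; what a row does not reach only later rows make up. A row lasts 1/8 s, in which the tool goes at most 62.5 mm and 10.7 degrees, less where a joint would pass 70% of its speed; a pose out of reach is approached as far as the arm can. A call with a gripper value outside its range is refused whole. The fingers move at their own pace and stop on an object; the grip force is fixed at half the most. Time passes only in rows, so rows that repeat a pose let the fingers close. It gives the time, the measured TCP pose, the force and the opening at its end, in the units of the state.
- ctrl.get_obs(): the state, without advancing time (a new reading comes with each control period).
- ctrl.camera(name): name is "side" or "top" or "wrist"; returns (picture, depth): 400x640x3 uint8, red, green, blue; 400x640 float32, m along the optical axis (not along the pixel's ray), 0 where there is no reading.
- ctrl.camera_info(name): a dict with "fx", "fy", "cx", "cy" (pixels), "T" (4x4, takes a point from camera to world coordinates); the wrist camera has in their place "hand_eye" (4x4, takes a point from camera to tool coordinates, whose origin is the TCP and whose axes are the tool frame's). Camera axes: x right, y down, z forward; pixel columns grow to the right and rows downward; lengths in m; the calibration is good to about 2 mm. A picture is of the moment at which its call begins: read the wrist's pose just before it. camera_info takes no time and is no camera call.
- ctrl.hand_in(): hands the job in, once; it reports no verdict.
The state is a dict: "time_s": time; "q": joint angles; "dq": joint speeds; "joint_efforts": joint torques, N m; "eef_pos": TCP position; "eef_rot": TCP orientation; "wrist_force": force on the tool from outside, world axes, zero at the start; "torque": the same for the moment, N m; "opening": opening from 0.0 (shut) to 1.0 (fully open).
Only numpy, scipy, OpenCV 4.12 (cv2) and the standard library are available. Lean on these libraries where they do the work, as an engineer would, in place of code of your own. Each camera call takes 0.05 s, during which the arm holds its last target. There are 200 camera calls.

## Task

Hang the rack of glass slides up to drain: take the sprung hook by its black grip, pull it down, pass it under the slide rack's bail while the rack stands in the tray, and let the hook rise so that the rack hangs from it, upright, still and clear of the tray. Leave the rack of blood tubes standing where it is.

Things in the scene. Friction and masses are not known exactly. Their poses are not given: they have to be found in the camera images.
- hook: Sprung hook. Origin: centre of its upright black grip, 24 mm round, 44 mm tall, on a disc (top 28 mm below). Guide and rail 125 mm behind (own +x). Moves down only from z 0.333 to a stop at z 0.213, spring pull 6 N at top, 9 N at bottom, damped 3 N at 0.1 m/s, rises by itself, with a rack too; and along its own level y, 200 mm either way from mid-rail, friction 3 N + 4 N at 0.1 m/s. Starts up.
- hook_seat (a point): Middle of the foot of the flat steel J, 118 mm straight below the grip's centre, axes as the hook. J 24 mm wide along x, 6 mm thick. Shank at y -13 to -19 mm; upturned tip at y +13 to +19 mm, 18 mm above the foot's upper face, where this point lies. The mouth (26 mm) opens upward: the J goes under a bar by moving along its +y with the tip below the bar.
- slide_rack: Rack to hang: loose, steel, 96 (x) by 64 mm, two rows of upright flat glass slides with white ends, tops 79 mm up; 0.18-0.34 kg. Origin: centre of underside, standing on the tray at z 0.006. Its bail is a hoop of 8 mm bar: level top bar along its x, centre line 150 mm above the origin, clear for 84 mm between uprights; it lies across the hook's sideways path within 8 degrees, centred within 5 mm.
- tube_rack: Bystander in the same tray, 170 mm or more to either side of the slide rack: same steel frame and bail, but with eight round capped blood tubes, tops 78 mm up. Origin: centre of underside. A jar 65 mm tall stands between the racks.
Mind the look-alikes: they are no part of the job. Leave any yellow look-alike of the slide_rack alone.

How it is judged:
By the outcome, as a careful person would: the job done as asked, in the order asked, and still so for the second after the job is handed in, with the robot touching nothing.
It also fails if it takes over 45 s, if anything falls off the work surface, if the arm or the gripper's body presses on something with over 40 N, if the wrist force passes 120 N, or if a joint passes its speed limit or range.

## Working session

There is one attempt and no reset: what is moved stays moved. The work goes in short steps, Python scripts to look and compute and a tool call to move; the robot and the scene stay as the last step left them, time stands still between calls to the robot, and variables do not carry over. Pictures are saved under pics/ and viewed, about 8 in all and at most 12, crops included, and the job is handed in when it is done.

Besides the shell and the picture viewer there is one more tool, called after "Emit:" as name(argument=value, ...), one argument or row to a line, values as JSON. step_arm: Moves the arm, as the interface text tells. Its arguments: {"type":"object","properties":{"motion":{"type":"array","items":{"type":"array","items":{"type":"number"}}}},"required":["motion"]}

```bash
mkdir -p pics; cat > h.py <<'E'
import numpy as np, cv2
from bench import ctrl
def snap(n,f):
    o=ctrl.get_obs(); p,d=ctrl.camera(n); cv2.imwrite(f'pics/{f}.png',p[:,:,::-1]); np.savez(f'{f}.npz',p=p,d=d,pos=o['eef_pos'],rot=o['eef_rot']); return p,d
def world(n,d):
    i=ctrl.camera_info(n); v,u=np.mgrid[:400,:640]
    P=np.stack([(u-i['cx'])/i['fx']*d,(v-i['cy'])/i['fy']*d,d],-1)
    T=np.array(i['T']); W=P@T[:3,:3].T+T[:3,3]; W[d==0]=np.nan; return W
E
python3 - <<'E'
from h import *
a,_=snap('side','s0'); b,_=snap('top','t0')
for n in('side','top'): i=ctrl.camera_info(n); print(n,i['fx'],np.round(i['T'],3).tolist())
o=ctrl.get_obs(); print(o)
E
```

```text
side 451.32133590125306 [[-0.914, 0.329, -0.239, 0.772], [0.406, 0.712, -0.573, 0.465], [-0.018, -0.621, -0.784, 0.997], [0.0, 0.0, 0.0, 1.0]]
top 432.03946539310897 [[-0.014, -0.995, 0.096, 0.408], [-1.0, 0.014, -0.003, -0.116], [0.001, -0.096, -0.995, 1.302], [0.0, 0.0, 0.0, 1.0]]
{'time_s': 0.1, 'q': array([ 1.10670292e+00,  1.81501451e-01,  1.60790685e+00,  3.70621034e-06,
        1.35382458e+00, -2.06286576e-01]), 'dq': array([-0.00098279, -0.00173058, -0.00281403, -0.00091595, -0.00171025,
        0.00136136]), 'joint_efforts': array([ 1.14845656e-05, -4.45880663e+01, -3.52237344e+01, -8.38415485e-05,
        4.17992022e-03, -2.13474414e-05]), 'eef_pos': array([0.14634538, 0.55554162, 0.2304553 ]), 'eef_rot': array([ 0.701048  ,  0.09034931,  0.70143193, -0.09144373]), 'wrist_force': array([-0.81724602, -0.79318022, -0.42177314]), 'torque': array([ 0.02590668, -0.03963936, -0.01044539]), 'opening': 0.9983442497184721}
```

View pics/s0.png

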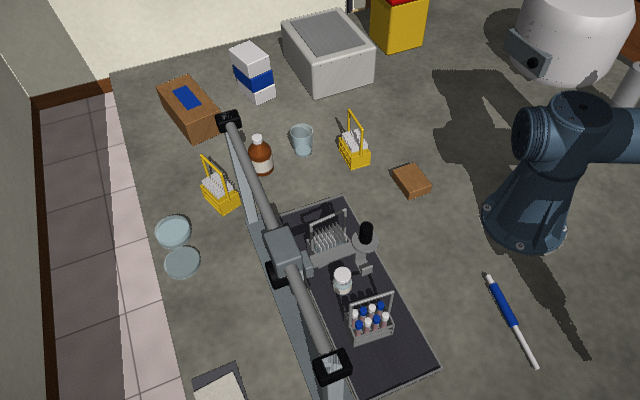

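View pics/t0.png

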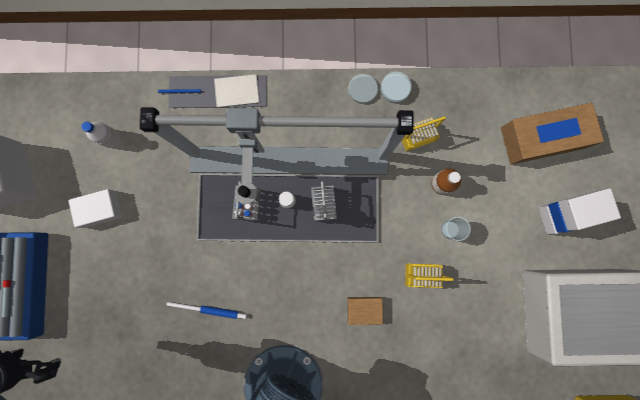

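The side view shows the slide rack at about (328,235), the tube rack at (370,320), the grip at (366,232) and two yellow look-alikes. In the top view the slide rack is at (323,202), the tube rack at (246,205) and the grip at (244,190).

```bash
python3 - <<'E'
from h import *
for n,f in(('top','t0'),('side','s0')):
    z=np.load(f+'.npz'); W=world(n,z['d']); p=z['p'].astype(int); np.save(n+'W.npy',W)
    X,Y,Z=W[...,0],W[...,1],W[...,2]
    def rep(l,m):
        q=W[m]; 
        if len(q): print(n,l,len(q),'med',np.round(np.median(q,0),4),'min',np.round(np.percentile(q,2,axis=0),4),'max',np.round(np.percentile(q,98,axis=0),4))
    reg=(X>0.3)&(X<0.75)&(Y>-.45)&(Y<.35)
    dark=p.max(2)<60
    rep('grip',reg&dark&(Z>.29)&(Z<.37)&(X<.62))
    rep('disc/arm',reg&(Z>.25)&(Z<.32)&(X<.62))
    rep('high',reg&(Z>.36))
    rep('arm z>.25',reg&(Z>.25)&(abs(Y)<.1))
    rep('bars',reg&(Z>.140)&(Z<.172)&(X<.56))
    for lo,hi in((-.35,-.02),(-.02,.2)):
        m=reg&(Z>.145)&(Z<.170)&(X<.56)&(Y>lo)&(Y<hi)
        if m.sum()>5:
            rep('bar',m); q=W[m][:,:2]; u=np.linalg.svd(q-q.mean(0),full_matrices=False)[2][0]; print('dir',u, 'deg from x',np.degrees(np.arctan(u[1]/u[0])))
    rep('tops',reg&(Z>.065)&(Z<.1)&(X<.56)&(p.min(2)>150))
    rep('tray',reg&(Z<.03)&dark&(X<.57))
W=np.load('topW.npy'); print('rail ends',np.round(W[120,[165,200,280,350,390]],3), 'blocks',np.round(W[120,[150,405,242]],3))
print('arm col',np.round(W[[140,150,160,170,180,188,192,196],246],3))
big=lambda im,s:cv2.resize(im,None,fx=s,fy=s,interpolation=cv2.INTER_CUBIC)
a=cv2.imread('pics/s0.png')[170:350,240:420]; b=cv2.imread('pics/t0.png')[90:260,130:420]
A=big(a,3); B=big(b,2)
cv2.imwrite('pics/c0.png',cv2.resize(A,(540,540))); cv2.imwrite('pics/c1.png',B)
E
```

```text
top grip 109 med [0.5236 0.0543 0.3473] min [0.5141 0.0472 0.3044] max [0.5351 0.0665 0.3523]
top disc/arm 591 med [0.5529 0.0557 0.3014] min [0.503  0.036  0.2946] max [0.6173 0.0802 0.3088]
top high 3517 med [0.676  0.0226 0.3708] min [ 0.6528 -0.3134  0.3614] max [0.7023 0.2732 0.3845]
top arm z>.25 2428 med [0.6601 0.0489 0.3647] min [ 0.5081 -0.0885  0.295 ] max [0.6994 0.088  0.3848]
top bars 261 med [ 0.4829 -0.125   0.1566] min [ 0.3045 -0.4442  0.1474] max [0.5547 0.1112 0.1634]
top bar 101 med [ 0.5145 -0.1226  0.1586] min [ 0.4741 -0.1296  0.1533] max [ 0.5573 -0.1174  0.1641]
dir [-0.99665284 -0.08175031] deg from x 4.689180949962324
top bar 51 med [0.4986 0.1082 0.1594] min [0.4776 0.1035 0.1552] max [0.5223 0.1117 0.1634]
dir [-0.99800038  0.06320786] deg from x -3.6239597203026523
top tops 276 med [ 0.5267 -0.0201  0.0732] min [ 0.3133 -0.4453  0.0667] max [0.5541 0.1143 0.0863]
top tray 2124 med [ 0.5089 -0.1654  0.006 ] min [ 0.4544 -0.2692  0.0006] max [0.5641 0.2462 0.0118]
side grip 283 med [0.5307 0.0635 0.3379] min [0.5184 0.0371 0.3047] max [0.5385 0.0695 0.350
[... 607 characters left out ...]
n [0.4806 0.0996 0.1486] max [0.558  0.1119 0.1621]
dir [ 0.99503913 -0.09948431] deg from x -5.7094756611773985
side tops 625 med [ 0.5253 -0.0172  0.0741] min [ 0.3101 -0.4462  0.0666] max [0.5573 0.1262 0.0858]
side tray 6346 med [0.4932 0.1343 0.006 ] min [ 0.4218 -0.269   0.0022] max [0.5677 0.2432 0.0101]
rail ends [[ 0.682  0.226  0.367]
 [ 0.68   0.148  0.369]
 [ 0.678 -0.029  0.37 ]
 [ 0.675 -0.183  0.37 ]
 [ 0.674 -0.271  0.372]] blocks [[ 0.681  0.256  0.373]
 [ 0.672 -0.304  0.375]
 [ 0.676  0.053  0.381]]
arm col [[0.647 0.055 0.316]
 [0.627 0.058 0.298]
 [0.603 0.058 0.298]
 [0.579 0.058 0.301]
 [0.556 0.058 0.298]
 [0.53  0.05  0.347]
 [0.521 0.05  0.347]
 [0.515 0.054 0.325]]
```

View pics/c0.png

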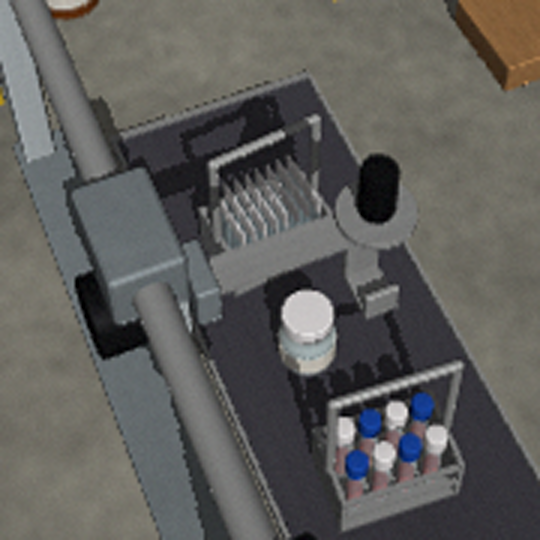

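The crop shows the hook's open mouth facing the tube rack (+y), so it has to go past the slide rack on its −y side, then down, then back +y. The rail runs along y and the slide rack's bail crosses it at about 4°.

```bash
cat >> h.py <<'E'
from scipy.spatial.transform import Rotation as R
def rel(tgt,yaw=None):
    o=ctrl.get_obs(); w=o['eef_rot']; r=R.from_quat([w[1],w[2],w[3],w[0]]); M=r.as_matrix()
    print('t',round(o['time_s'],2),'pos',np.round(o['eef_pos'],4),'F',np.round(o['wrist_force'],1),'op',round(o['opening'],3)); print('axes\n',np.round(M,3))
    print('shift mm',np.round(1000*M.T@(np.array(tgt)-o['eef_pos']),1))
    if yaw is not None:
        y=np.array([-np.sin(np.radians(yaw)),np.cos(np.radians(yaw)),0]); y*=np.sign(y@M[:,1]) or 1
        x=np.array([0,0,-1.]); G=np.stack([x,y,np.cross(x,y)],1); print('rotvec deg',np.round(np.degrees((r.inv()*R.from_matrix(G)).as_rotvec()),1))
E
python3 -c "
from h import *
rel([.526,.0575,.40],-1)"
```

```text
t 0.1 pos [0.1463 0.5555 0.2305] F [-0.8 -0.8 -0.4] op 0.998
axes
 [[-0.001  0.255  0.967]
 [-0.001  0.967 -0.255]
 [-1.    -0.002 -0.   ]]
shift mm [-169.1 -385.1  494. ]
rotvec deg [-13.8  -0.    0.1]
```

Emit:
step_arm(
  motion=[
    [-50,0,0,0,0,0,0],
    [-100,0,0,0,0,0,0],
    [-150,0,0,0,0,0,0],
    [-170,-30,38,0,0,0,0],
    [-170,-70,90,-3,0,0,0],
    [-170,-110,141,-6,0,0,0],
    [-170,-150,192,-9,0,0,0],
    [-170,-190,244,-12,0,0,0],
    [-170,-230,295,-13.8,0,0,0],
    [-170,-270,346,-13.8,0,0,0],
  ],
)

```text
time_s: 1.35
eef_pos: [0.4037, 0.2173, 0.4011]
eef_rot: [0.707, 0.006, 0.707, -0.006]
wrist_force: [0.5, 0.4, 0.8]
opening: 1.002
```

```bash
python3 -c "
from h import *
rel([.526,.0575,.40],-1)"
```

```text
t 1.35 pos [0.4037 0.2173 0.4011] F [0.5 0.4 0.8] op 1.002
axes
 [[ 0.     0.016  1.   ]
 [ 0.     1.    -0.016]
 [-1.     0.     0.   ]]
shift mm [   1.1 -157.7  125. ]
rotvec deg [ 0.1  0.  -0. ]
```

Emit:
step_arm(
  motion=[
    [0,-40,32,0,0,0,0],
    [0,-80,64,0,0,0,0],
    [0,-120,96,0,0,0,0],
    [0,-150,118,0,0,0,0],
    [0,-158,125,0,0,0,0],
    [0,-158,125,0,0,0,0],
  ],
)

```text
time_s: 2.1
eef_pos: [0.5252, 0.0589, 0.4008]
eef_rot: [0.707, 0.006, 0.708, -0.006]
wrist_force: [0.1, 0.1, 0.4]
opening: 1.001
```

```bash
cat >> h.py <<'E'
def wristW(f):
    p,d=snap('wrist',f); z=np.load(f+'.npz'); w=z['rot']; M=np.eye(4); M[:3,:3]=R.from_quat([w[1],w[2],w[3],w[0]]).as_matrix(); M[:3,3]=z['pos']
    i=ctrl.camera_info('wrist'); T=M@np.array(i['hand_eye']); v,u=np.mgrid[:400,:640]
    P=np.stack([(u-i['cx'])/i['fx']*d,(v-i['cy'])/i['fy']*d,d],-1); W=P@T[:3,:3].T+T[:3,3]; W[d==0]=np.nan; return p,W
E
python3 - <<'E'
from h import *
p,W=wristW('w1')
X,Y,Z=W[...,0],W[...,1],W[...,2]
near=(X>.45)&(X<.6)&(Y>-.02)&(Y<.13)
for l,m in(('griptop',near&(Z>.34)&(Z<.37)),('disc',near&(Z>.29)&(Z<.315)&(X<.535))):
    q=W[m]; print(l,len(q),*(np.round(a,4) for a in (np.median(q,0),q.min(0),q.max(0))) if len(q) else '')
rel([.526,.0575,.40],-1)
E
```

```text
griptop 858 [0.5258 0.0581 0.3491] [0.5157 0.0464 0.3401] [0.539  0.0699 0.3518]
disc 1478 [0.5168 0.0582 0.3055] [0.5019 0.0327 0.2994] [0.535  0.0829 0.3149]
t 2.15 pos [0.5249 0.0596 0.4011] F [-0.1  1.   0.2] op 1.002
axes
 [[-0.001  0.017  1.   ]
 [ 0.001  1.    -0.017]
 [-1.     0.001 -0.001]]
shift mm [ 1.1 -2.1  1.2]
rotvec deg [ 0. -0. -0.]
```

View pics/w1.png

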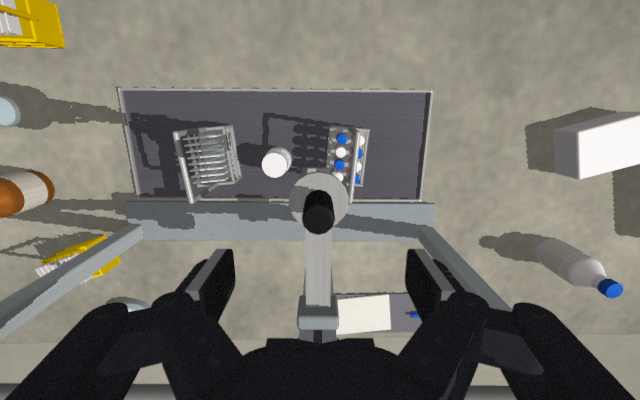

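The wrist view shows the grip at (318,210), midway between the open fingers, with the slide rack's bail at (187,165). The grip measures (0.526, 0.058), which agrees with the top view. I'll descend and close.

Emit:
step_arm(
  motion=[
    [30,-1,1,0,0,0,0],
    [60,-1,1,0,0,0,0],
    [78,-1,1,0,0,0,0],
    [83,-1,1,0,0,0,0],
    [83,-1,1,0,0,0,0],
    [83,-1,1,0,0,0,255],
    [83,-1,1,0,0,0,255],
    [83,-1,1,0,0,0,255],
    [83,-1,1,0,0,0,255],
    [83,-1,1,0,0,0,255],
  ],
)

```text
time_s: 3.4
eef_pos: [0.5264, 0.0578, 0.3188]
eef_rot: [0.707, 0.006, 0.707, -0.006]
wrist_force: [-1.0, -1.2, 4.3]
opening: 0.261
```

```bash
python3 -c "
from h import *
rel([.5235,-.175,.318],-1)"
```

```text
t 3.4 pos [0.5264 0.0578 0.3188] F [-1.  -1.2  4.3] op 0.261
axes
 [[ 0.001  0.017  1.   ]
 [-0.     1.    -0.017]
 [-1.    -0.     0.001]]
shift mm [   0.9 -232.8    1.1]
rotvec deg [0. 0. 0.]
```

Emit:
step_arm(
  motion=[
    [0,-15,0,0,0,0,255],
    [0,-40,0,0,0,0,255],
    [0,-65,0,0,0,0,255],
    [0,-90,0,0,0,0,255],
    [0,-115,0,0,0,0,255],
    [0,-140,0,0,0,0,255],
    [0,-165,0,0,0,0,255],
    [0,-190,0,0,0,0,255],
    [0,-215,0,0,0,0,255],
    [0,-233,0,0,0,0,255],
  ],
)

```text
time_s: 4.65
eef_pos: [0.5207, -0.1738, 0.3182]
eef_rot: [0.706, 0.007, 0.708, -0.004]
wrist_force: [-8.8, 9.1, 6.0]
opening: 0.262
```

```bash
python3 - <<'E'
from h import *
p,d=snap('side','s2'); W=world('side',d); q=W[(W[...,0]<.56)&(W[...,0]>.45)&(W[...,1]<-.1)&(W[...,1]>-.25)&(W[...,2]>.19)&(W[...,2]<.28)]
print(len(q),np.round(np.percentile(q,[2,50,98],axis=0),3))
cv2.imwrite('pics/s2c.png',cv2.resize(p[140:360,230:450,::-1],(600,600),interpolation=cv2.INTER_CUBIC))
rel([.5235,-.175,.318],-1)
E
```

```text
289 [[ 0.509 -0.191  0.21 ]
 [ 0.522 -0.185  0.226]
 [ 0.533 -0.154  0.26 ]]
t 4.7 pos [ 0.5207 -0.1765  0.3182] F [-8.8  0.9  6.3] op 0.26
axes
 [[-0.004  0.018  1.   ]
 [ 0.001  1.    -0.018]
 [-1.     0.001 -0.004]]
shift mm [0.2 1.5 2.8]
rotvec deg [-0.  -0.2 -0.1]
```

View pics/s2c.png

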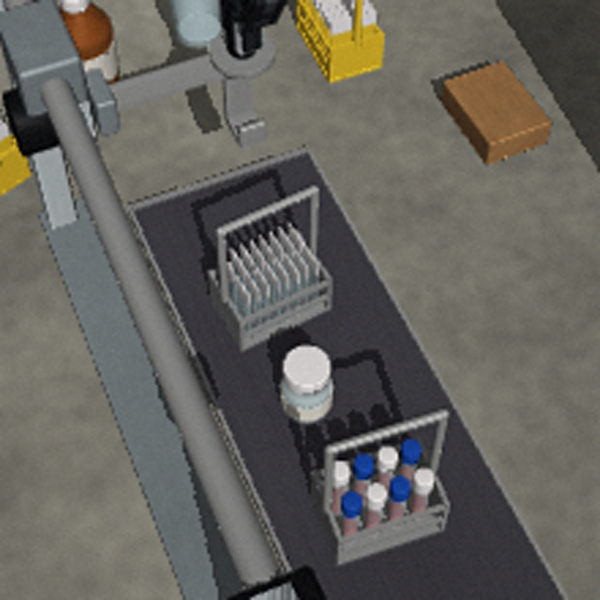

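The hook is past the slide rack on its −y side, and J, racks and jar are all untouched. I'll pull it down 102 mm and ease 2 mm toward the base to relieve the side load.

Emit:
step_arm(
  motion=[
    [8,0,-1,0,0,0,255],
    [20,0,-2,0,0,0,255],
    [33,0,-2,0,0,0,255],
    [46,0,-2,0,0,0,255],
    [59,0,-2,0,0,0,255],
    [72,0,-2,0,0,0,255],
    [85,0,-2,0,0,0,255],
    [96,0,-2,0,0,0,255],
    [102,0,-2,0,0,0,255],
    [102,0,-2,0,0,0,255],
  ],
)

```text
time_s: 5.95
eef_pos: [0.5207, -0.1763, 0.2175]
eef_rot: [0.708, 0.005, 0.707, -0.007]
wrist_force: [-2.3, -1.9, 9.1]
opening: 0.26
```

```bash
python3 - <<'E'
from h import *
p,d=snap('side','s3'); W=world('side',d); X,Y,Z=W[...,0],W[...,1],W[...,2]
m=(X<.56)&(X>.48)&(Y<-.15)&(Y>-.25)&(Z>.095)&(Z<.16)
q=W[m]; print('J',len(q),np.round(np.percentile(q,[2,50,98],axis=0),3))
q=W[(X<.57)&(X>.46)&(Y<-.11)&(Y>-.14)&(Z>.148)&(Z<.17)]; print('bar',len(q),np.round(np.percentile(q,[2,50,98],axis=0),3))
cv2.imwrite('pics/s3c.png',cv2.resize(p[140:300,260:420,::-1],(600,600),interpolation=cv2.INTER_CUBIC))
rel([.523,-.1235,.216],-1)
E
```

```text
J 210 [[ 0.51  -0.194  0.111]
 [ 0.523 -0.188  0.124]
 [ 0.532 -0.157  0.153]]
bar 142 [[ 0.476 -0.129  0.151]
 [ 0.524 -0.123  0.159]
 [ 0.569 -0.117  0.162]]
t 6.0 pos [ 0.5207 -0.1763  0.2176] F [-3.3 -2.3  7.9] op 0.263
axes
 [[ 0.001  0.017  1.   ]
 [-0.002  1.    -0.017]
 [-1.    -0.002  0.001]]
shift mm [ 1.5 52.8  1.4]
rotvec deg [0.  0.1 0.1]
```

View pics/s3c.png

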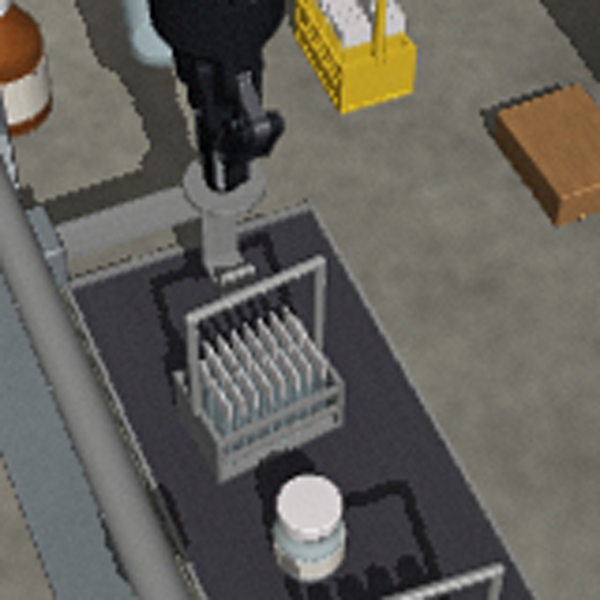

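The J is now behind the bail (tip near (235,272) in the crop). Its tip is about 20 mm below the bar and its foot is above the slide tops. I'll slide it +y by 52 mm.

Emit:
step_arm(
  motion=[
    [0,4,0,0,0,0,255],
    [0,10,0,0,0,0,255],
    [0,17,0,0,0,0,255],
    [0,24,0,0,0,0,255],
    [0,31,0,0,0,0,255],
    [0,38,0,0,0,0,255],
    [0,45,0,0,0,0,255],
    [0,50,0,0,0,0,255],
    [0,52,0,0,0,0,255],
    [0,52,0,0,0,0,255],
  ],
)

```text
time_s: 7.25
eef_pos: [0.522, -0.1241, 0.2181]
eef_rot: [0.708, 0.005, 0.706, -0.007]
wrist_force: [-0.9, -0.5, 9.3]
opening: 0.26
```

```bash
python3 - <<'E'
from h import *
p,d=snap('side','s4'); W=world('side',d); X,Y,Z=W[...,0],W[...,1],W[...,2]
m=(X<.57)&(X>.46)&(Y<-.08)&(Y>-.18)&(Z>.1)&(Z<.165)
v,u=np.where(m); 
q=W[(X<.57)&(X>.46)&(Y<-.09)&(Y>-.14)&(Z>.148)&(Z<.17)]; print('bar',len(q),np.round(np.percentile(q,[2,50,98],axis=0),3))
q=W[m&(Z<.145)&(X<.54)&(X>.505)]; print('tip',len(q),np.round(np.percentile(q,[2,50,98],axis=0),3))
cv2.imwrite('pics/s4c.png',cv2.resize(p[180:280,290:390,::-1],(600,600),interpolation=cv2.INTER_CUBIC))
rel([.523,-.1235,.318],-1)
E
```

```text
bar 150 [[ 0.476 -0.137  0.148]
 [ 0.524 -0.123  0.158]
 [ 0.569 -0.118  0.162]]
tip 176 [[ 0.509 -0.14   0.11 ]
 [ 0.523 -0.126  0.118]
 [ 0.534 -0.104  0.14 ]]
t 7.3 pos [ 0.522  -0.1241  0.2181] F [-2.4 -1.7  9.4] op 0.261
axes
 [[ 0.002  0.017  1.   ]
 [-0.002  1.    -0.017]
 [-1.    -0.002  0.003]]
shift mm [-99.9   0.4   1.2]
rotvec deg [0.  0.1 0.1]
```

View pics/s4c.png

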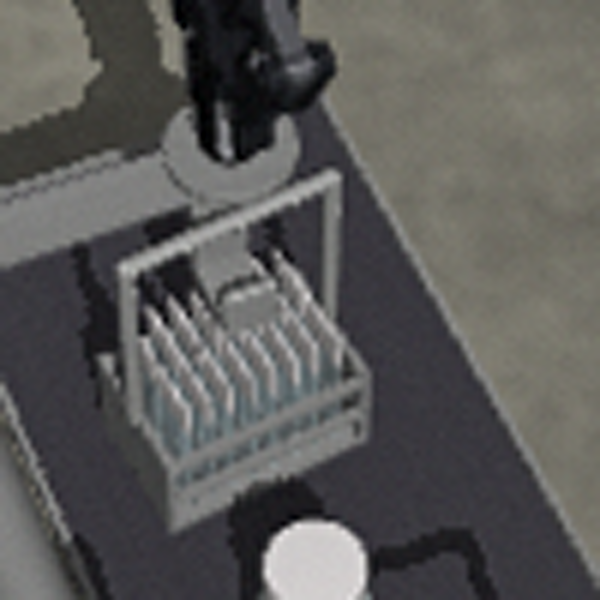

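The tip at (248,300) is on the near side of the bar and the shank is behind it, with the bar centred in the mouth (−0.123 against −0.104 and −0.140). I'll let it rise slowly.

Emit:
step_arm(
  motion=[
    [-5,0,0,0,0,0,255],
    [-13,0,0,0,0,0,255],
    [-21,0,0,0,0,0,255],
    [-29,0,0,0,0,0,255],
    [-34,0,0,0,0,0,255],
    [-37,0,0,0,0,0,255],
    [-40,0,0,0,0,0,255],
    [-43,0,0,0,0,0,255],
    [-46,0,0,0,0,0,255],
    [-50,0,0,0,0,0,255],
  ],
)

```text
time_s: 8.55
eef_pos: [0.5219, -0.1233, 0.2668]
eef_rot: [0.708, 0.006, 0.706, -0.006]
wrist_force: [4.7, -3.0, 3.2]
opening: 0.265
```

Emit:
step_arm(
  motion=[
    [-5,0,0,0,0,0,255],
    [-11,0,0,0,0,0,255],
    [-17,0,0,0,0,0,255],
    [-23,0,0,0,0,0,255],
    [-29,0,0,0,0,0,255],
    [-35,0,0,0,0,0,255],
    [-41,0,0,0,0,0,255],
    [-46,0,0,0,0,0,255],
    [-49,0,0,0,0,0,255],
    [-51,0,0,0,0,0,255],
  ],
)

```text
time_s: 9.8
eef_pos: [0.5219, -0.1232, 0.3176]
eef_rot: [0.708, 0.006, 0.706, -0.006]
wrist_force: [4.5, -2.4, 2.0]
opening: 0.263
```

```bash
python3 - <<'E'
from h import *
p,d=snap('side','s5'); W=world('side',d); X,Y,Z=W[...,0],W[...,1],W[...,2]
q=W[(X<.58)&(X>.45)&(Y<-.05)&(Y>-.19)&(Z>.04)&(Z<.24)]; print('rack',len(q),np.round(np.percentile(q,[1,50,99],axis=0),3))
q=W[(X<.58)&(X>.46)&(Y<-.09)&(Y>-.135)&(Z>.208)&(Z<.23)]; print('bar',len(q),np.round(np.percentile(q,[2,50,98],axis=0),3))
cv2.imwrite('pics/s5c.png',cv2.resize(p[140:300,260:420,::-1],(600,600),interpolation=cv2.INTER_CUBIC))
rel([.523,-.1235,.318],-1)
E
```

```text
rack 1915 [[ 0.475 -0.15   0.069]
 [ 0.527 -0.113  0.129]
 [ 0.573 -0.089  0.234]]
bar 252 [[ 0.476 -0.134  0.209]
 [ 0.524 -0.12   0.22 ]
 [ 0.572 -0.104  0.229]]
t 9.85 pos [ 0.5219 -0.1232  0.3178] F [ 4.4 -2.6  3.3] op 0.26
axes
 [[ 0.002  0.017  1.   ]
 [-0.001  1.    -0.017]
 [-1.    -0.001  0.002]]
shift mm [-0.2 -0.3  1.1]
rotvec deg [0.  0.1 0. ]
```

View pics/s5c.png

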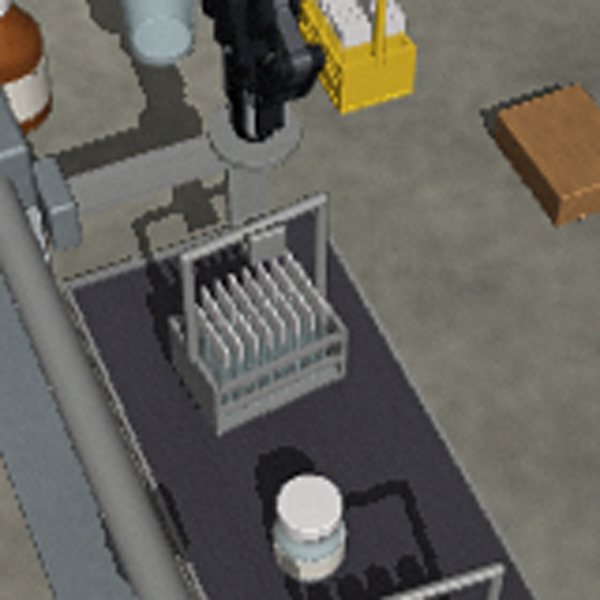

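The rack hangs from the hook, with its underside at about z 0.069. I'll let it settle, open, and retreat straight up.

Emit:
step_arm(
  motion=[
    [0,0,0,0,0,0,255],
    [0,0,0,0,0,0,255],
    [0,0,0,0,0,0,255],
    [0,0,0,0,0,0,255],
    [0,0,0,0,0,0,130],
    [0,0,0,0,0,0,80],
    [0,0,0,0,0,0,0],
    [0,0,0,0,0,0,0],
    [0,0,0,0,0,0,0],
    [0,0,0,0,0,0,0],
  ],
)

```text
time_s: 11.1
eef_pos: [0.5212, -0.123, 0.3173]
eef_rot: [0.707, 0.006, 0.707, -0.006]
wrist_force: [0.1, -0.2, 0.6]
opening: 0.999
```

Emit:
step_arm(
  motion=[
    [-10,0,0,0,0,0,0],
    [-25,0,0,0,0,0,0],
    [-45,0,0,0,0,0,0],
    [-70,0,0,0,0,0,0],
    [-100,0,0,0,0,0,0],
    [-120,0,-30,0,0,0,0],
    [-125,0,-70,0,0,0,0],
    [-125,0,-110,0,0,0,0],
    [-125,0,-130,0,0,0,0],
    [-125,0,-130,0,0,0,0],
  ],
)

```text
time_s: 12.35
eef_pos: [0.3907, -0.1208, 0.4441]
eef_rot: [0.708, 0.006, 0.706, -0.007]
wrist_force: [0.2, -0.2, 0.5]
opening: 0.999
```

Emit:
step_arm(
  motion=[
    [0,0,0,0,0,0,0],
    [0,0,0,0,0,0,0],
    [0,0,0,0,0,0,0],
    [0,0,0,0,0,0,0],
    [0,0,0,0,0,0,0],
    [0,0,0,0,0,0,0],
    [0,0,0,0,0,0,0],
    [0,0,0,0,0,0,0],
  ],
)

```text
time_s: 13.35
eef_pos: [0.3912, -0.1208, 0.4423]
eef_rot: [0.707, 0.006, 0.707, -0.006]
wrist_force: [-0.5, -0.3, 0.4]
opening: 1.001
```

```bash
python3 - <<'E'
from h import *
for k in range(6):
    p,d=snap('side','s6'); W=world('side',d); X,Y,Z=W[...,0],W[...,1],W[...,2]
    q=W[(X<.58)&(X>.45)&(Y<-.05)&(Y>-.19)&(Z>.04)&(Z<.24)]; print('rack',len(q),np.round(np.percentile(q,[1,50,99],axis=0),4).tolist())
    g=p.astype(int); 
    if k: print('diff px',(abs(g-g0).max(2)[180:300,260:420]>40).sum())
    g0=g
q=W[(X<.58)&(X>.46)&(Y<-.05)&(Y>-.19)&(Z>.132)&(Z<.155)]; print('slidetops',np.round(np.percentile(q,[2,50,98],axis=0),3))
q=W[(X<.56)&(X>.48)&(Y<-.08)&(Y>-.16)&(Z>.345)&(Z<.37)]; print('griptop',len(q),np.round(np.median(q,0),4) if len(q) else '')
cv2.imwrite('pics/s6c.png',cv2.resize(p[140:360,230:450,::-1],(600,600),interpolation=cv2.INTER_CUBIC))
print(ctrl.get_obs()['time_s'])
E
```

```text
rack 1922 [[0.4749, -0.1495, 0.07], [0.527, -0.1128, 0.1302], [0.5726, -0.0885, 0.2343]]
rack 1921 [[0.4748, -0.15, 0.0699], [0.527, -0.113, 0.13], [0.5727, -0.0883, 0.2349]]
diff px 0
rack 1911 [[0.4749, -0.1499, 0.0697], [0.5268, -0.1131, 0.1302], [0.5728, -0.0885, 0.2346]]
diff px 0
rack 1918 [[0.4748, -0.1499, 0.0701], [0.5269, -0.1129, 0.1299], [0.5726, -0.0886, 0.2342]]
diff px 0
rack 1913 [[0.4749, -0.15, 0.0702], [0.5269, -0.1131, 0.1304], [0.5727, -0.0886, 0.2341]]
diff px 0
rack 1924 [[0.4751, -0.1493, 0.0705], [0.5268, -0.1129, 0.13], [0.5726, -0.0883, 0.2347]]
diff px 0
slidetops [[ 0.478 -0.149  0.133]
 [ 0.52  -0.121  0.143]
 [ 0.57  -0.096  0.15 ]]
griptop 86 [ 0.5226 -0.121   0.3486]
13.65
```

View pics/s6c.png

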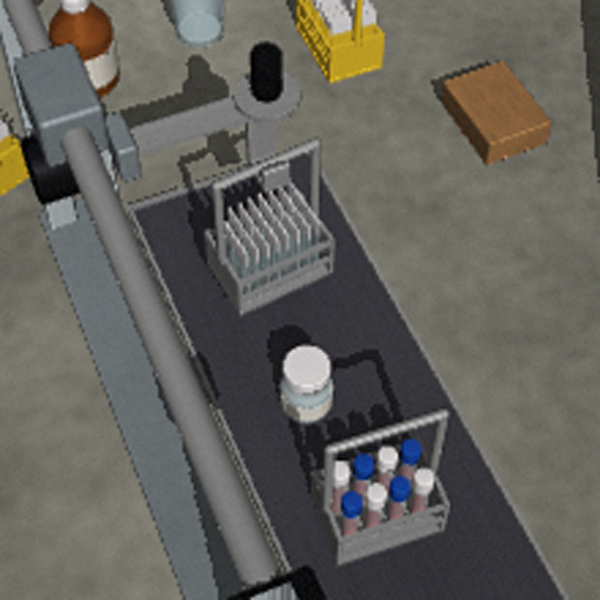

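The slide rack hangs still and upright. The hook is fully up, the arm is clear, and the tube rack and jar have not moved.

```bash
python3 -c "
from bench import ctrl
print(ctrl.hand_in())"
```

```text
the job is handed in; nothing more can be done
None
```

The slide rack is hanging from the sprung hook, and I handed the job in at 13.7 s. I took the hook by its grip, slid it up and past the slide rack on its −y side, and pulled it down about 100 mm. I then moved it +y under the bail, let it rise slowly, released it and backed the arm away.

- **Rack:** the last check shows it upright, with its underside about 64 mm above the tray floor. Six consecutive frames showed no motion.
- **Hook:** it is back at its top position; the grip top measured z 0.349, the same as at the start. The stated sizes would put it at 0.355, but it read low by the same amount before I moved anything.
- **Surroundings:** the tube rack and jar look unmoved in the pictures, and the arm did not touch the yellow look-alikes. The gripper is open and touching nothing.
- **Forces:** the highest wrist force reported at the end of a move was about 14 N, a brief side load while sliding the hook along its rail. I eased 2 mm toward the base to relieve it.

No check failed.

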